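# Tare the balance with the touch-free sensor

### The job

Tare the empty dish on the balance: with the outside of your fingers, gently push the glass cover on top of the weighing chamber fully shut by its black lip. Then point straight down at the blue sensor's window with the fingertips about 2 to 3 cm above its middle, without touching it, stay there for at least three seconds, and draw the hand well clear (over 15 cm away). Grasp nothing, never hover low over the orange or green sensor, and do not touch any sensor, the dish, the brass weight or the jar.

Things in the scene. Friction and masses are not known exactly. Their poses are not given: they have to be found in the camera images.
- balance: white laboratory balance fixed to the bench, 320 (x) by 210 (y) by 150 mm high; origin at the centre of its underside, its own -x is the front with the display, z up. The glass weighing chamber (inside 160 by 186 mm, walls 60 to 148 mm up) stands over the middle, a rear housing (70 mm deep, top 148 mm up) behind it
- cover (a joint): travel in m of the glass top cover (156 by 198 mm, 5 mm thick, its top face 156 mm above the bench): 0 is fully shut against its stop, it grows to 0.12 as the cover slides towards the balance's own +x (rear). It starts 0.06 to 0.11 open. It moves with about 1.5 N of friction plus 6 N per m/s and stays where it is left
- cover_lip (a point): middle of the top edge of the rear face of the black finger lip on the cover; moves with the cover, axes parallel to the balance's. The lip is 100 mm wide (y), stands 25 mm above the glass, its rear face (towards the balance's +x) is upright and faces free flat glass for over 100 mm; its front slopes down to the glass. To shut the cover push this rear face towards the balance's -x
- dish: empty round aluminium dish, 72 mm across, 25 mm high, loose on the pan inside the chamber; origin at the centre of its underside
- pod_blue: wireless touch-free sensor: black round puck, 54 mm across, 28 mm high, standing loose on the bench, with a flat blue round window (40 mm across) on top; origin at the centre of its underside, z up
- pod_orange: wireless touch-free sensor: black round puck, 54 mm across, 28 mm high, standing loose on the bench, with a flat orange round window (40 mm across) on top; origin at the centre of its underside, z up
- pod_green: wireless touch-free sensor: black round puck, 54 mm across, 28 mm high, standing loose on the bench, with a flat green round window (40 mm across) on top; origin at the centre of its underside, z up
- blue_window (a point): centre of the blue window's top face, 28 mm above the bench; z up
- orange_window (a point): centre of the orange window's top face, 28 mm above the bench; z up
- green_window (a point): centre of the green window's top face, 28 mm above the bench; z up
- weight: brass check weight with a knob, 28 mm across, 48 mm high, loose; origin at the centre of its underside
- jar: amber glass sample jar with a white cap, 52 mm across, 75 mm high, loose; origin at the centre of its underside

How it is judged:
On the way, in this order (a step that is already met when the one before it is completed fails the run):
1. the cover is fully shut (within 5 mm) (value of joint cover below 0.005 m), for 0.2 s.
2. cover shut, the fingers point down (within 20 degrees) at the blue window for 2.5 s: TCP within 15 mm of its centre sideways, 23 to 65 mm above it (tips 4 to 46 mm), not touching (horizontal distance between the grasp point and blue_window below 0.015 m and z of the grasp point in the frame of blue_window between 0.023 and 0.065 m and angle between the grasp point's own z axis and vertical above 2.79 rad and value of joint cover below 0.005 m and not (contact force between pod_blue and the fingers above 0.3 N or contact force between pod_blue and the arm above 0.3 N)), for 2.5 s.
At the end, for the whole second after the job is handed in: the cover is shut within 5 mm, the TCP is more than 120 mm from the blue window, the three sensors are within 5 mm and the dish, weight and jar within 10 mm of where they started (value of joint cover below 0.005 m and distance between the grasp point and blue_window above 0.12 m and distance of each of pod_blue, pod_orange, pod_green from where it was at the start of the episode below 0.005 m and distance of each of dish, weight, jar from where it was at the start of the episode below 0.01 m); the robot touches nothing.
It fails at once if a sensor is touched, lifted or shifted (over 5 mm) ((contact force between pod_blue and the fingers above 0.3 N or contact force between pod_blue and the arm above 0.3 N) or distance of any of pod_blue, pod_orange, pod_green from where it was at the start of the episode above 0.005 m or (contact force between pod_orange and the fingers above 0.3 N or contact force between pod_orange and the arm above 0.3 N) or (contact force between pod_green and the fingers above 0.3 N or contact force between pod_green and the arm above 0.3 N)).
It fails at once if the hand hovers low over the orange or green sensor (TCP within 30 mm of its centre sideways and under 70 mm above its window) ((horizontal distance between the grasp point and orange_window below 0.03 m and z of the grasp point in the frame of orange_window below 0.07 m) or (horizontal distance between the grasp point and green_window below 0.03 m and z of the grasp point in the frame of green_window below 0.07 m)).
It fails at once if the cover is slammed (faster than 0.4 m/s) (velocity of joint cover below -0.4 m/s).
It fails at once if the dish, weight or jar is touched, lifted or shifted (over 10 mm) ((contact force between dish and the fingers above 0.3 N or contact force between dish and the arm above 0.3 N) or (contact force between weight and the fingers above 0.3 N or contact force between weight and the arm above 0.3 N) or (contact force between jar and the fingers above 0.3 N or contact force between jar and the arm above 0.3 N) or distance of any of dish, weight, jar from where it was at the start of the episode above 0.01 m).
It also fails if it takes over 51 s, if anything falls off the work surface, if the arm or the gripper's body presses on something with over 40 N, if the wrist force passes 120 N, or if a joint passes its speed limit or range.

### The arm

A 6-joint arm with a two-finger parallel gripper is mounted at the origin on the work surface. World frame = base frame: x ahead of the robot, y to its left, z up, the work surface at z = 0. Lengths are in m, angles in rad, forces in N, time in s.
With the tool pointing down it reaches from about 0.25 to 0.775 m from the base axis. Payload 4 kg.
Tool frame: the origin (TCP) lies between the finger pads, 19 mm behind the fingertips; this is the grasp point; z points along the fingers, y is the line along which they close (so a half turn about z gives the same grasp; the last joint's range is limited). The gripper opens to 85 mm and grips with 20 to 120 N. Pads are 22 mm wide; open, the fingers measure 114 mm over their backs; the gripper's body (76 mm by 85 mm) begins 54 mm behind the grasp point. The pads swing forward as they close: fully open they stand 13 mm farther back than shut.
Start: joints at [-1.436, 0.087, 1.371, -0, 1.684, -0.103], TCP at [0.13, -0.535, 0.25] pointing down, gripper open.
Joint ranges: [-3.1, 3.1], [-0.76, 2.03], [0.27, 2.55], [-1.08, 4.22], [0.17, 2.65], [-2.57, 2.57]. Speed limits (rad/s): [2.79, 2.79, 3.14, 3.14, 3.14, 3.14].

### API

Orientations are given as [roll, pitch, yaw] about the fixed x, y, z axes, in that order (R = Rz(yaw) Ry(pitch) Rx(roll)).
In Python, from workcell import bot, optics, workorder gives the robot as it stands.
- The arm moves only by the shell command python3 -m creep 'ROWS'. ROWS is JSON, a list of rows, each an object of numbers: "jaw": the finger opening in mm, from 0 to 85.4; "dx", "dy", "dz": the shift along the tool's x, y, z in mm; "spin": the turn about the tool's z in rad. A call has 1 to 20 rows; each row shifts and turns the commanded pose from where the row before left it, along the tool's axes as they then stand; what a row does not reach is not made up. A row lasts 1/10 s, in which the tool goes at most 50 mm and 8.59 degrees, less where a joint would pass 70% of its speed; a pose out of reach is approached as far as the arm can. A call with a gripper value outside its range is refused whole. The fingers move at their own pace and stop on an object; the grip force is fixed at half the most. Time passes only in rows, so rows that do not move let the fingers close. It gives the time, the measured TCP pose, the force, the opening and the grip force at its end, in the units of the state.
- bot.observe(): the state, without advancing time (a new reading comes with each control period).
- optics.camera(name): name is "scene" or "top" or "wrist"; returns (picture, depth): 384x512x3 uint8, blue, green, red; 384x512 float32, m along the optical axis (not along the pixel's ray), 0 where there is no reading.
- optics.camera_model(name): a dict with "K" (3x3 intrinsics, pixels), "R" (3x3) and "t" (3): a world point X has camera coordinates R X + t. Camera axes: x right, y down, z forward; pixel columns grow to the right and rows downward; lengths in m; the calibration is good to about 2 mm. A picture is of the moment at which its call begins: read the wrist's pose just before it. camera_model takes no time and is no camera call; for the wrist camera it gives the pose at the moment of the call.
- workorder.close_job(): hands the job in; it is judged then, once.
The state is a dict: "time": time; "joints": joint angles; "joint_velocities": joint speeds; "effort": joint torques, N m; "tcp_pos": TCP position; "ee_rot": TCP orientation; "force": force on the tool from outside, world axes, zero at the start; "ft_torque": the same for the moment, N m; "grip_width": finger opening in m; "grip_force": force on a finger pad.
Only numpy, scipy, OpenCV 4.12 (cv2) and the standard library are available. Lean on these libraries where they do the work, as an engineer would, in place of code of your own. Each camera call takes 0.05 s, during which the arm holds its last target. There are 200 camera calls.

## Working session

There is one attempt and no reset: what is moved stays moved. The work goes in short steps, Python scripts to look and compute and a shell command to move; the robot and the scene stay as the last step left them, time stands still between calls to the robot, and variables do not carry over. Pictures are saved under pics/ and viewed, at most 10 in all, crops included, and the job is handed in when it is done.

```bash
mkdir -p pics; cat > h.py <<'E'
import numpy as np,cv2
from workcell import bot,optics,workorder
def pt(name,d,u,v,z=None):
    m=optics.camera_model(name);K,R,t=[np.array(m[k]) for k in 'KRt']
    r=np.linalg.inv(K)@[u,v,1]
    c=-R.T@t; w=R.T@r
    s=d[int(v),int(u)] if z is None else (z-c[2])/w[2]
    return c+w*s
E
python3 - <<'E'
from h import *
for n in ['top','scene']:
    p,d=optics.camera(n); cv2.imwrite(f'pics/{n}.png',cv2.resize(p,(800,600)) ); np.savez(f'{n}.npz',p=p,d=d)
s=bot.observe(); print(s['time'],s['tcp_pos'],s['ee_rot'],s['grip_width'])
E
```

```text
0.1 [ 0.12950495 -0.53411219  0.24891536] [-3.13953232e+00 -2.14513074e-04  2.37780777e-01] 0.08518535917629287
```

View pics/top.png

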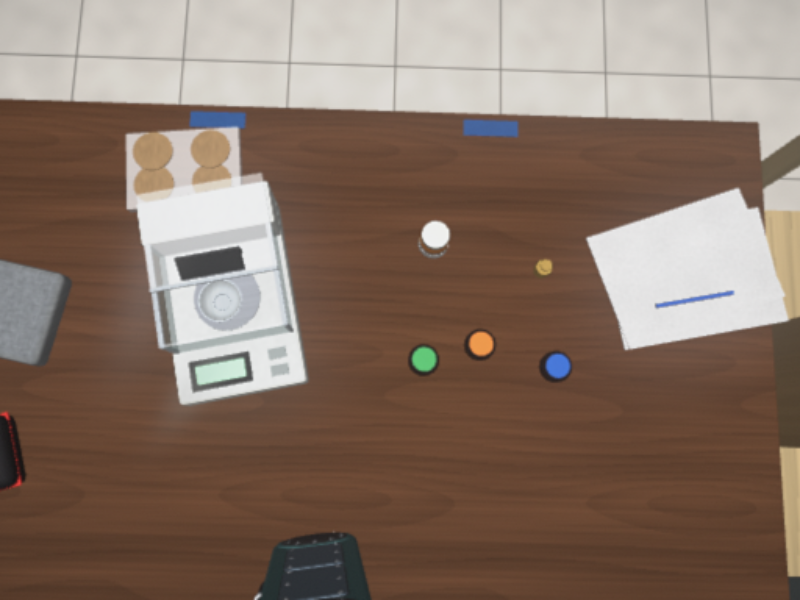

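View pics/scene.png

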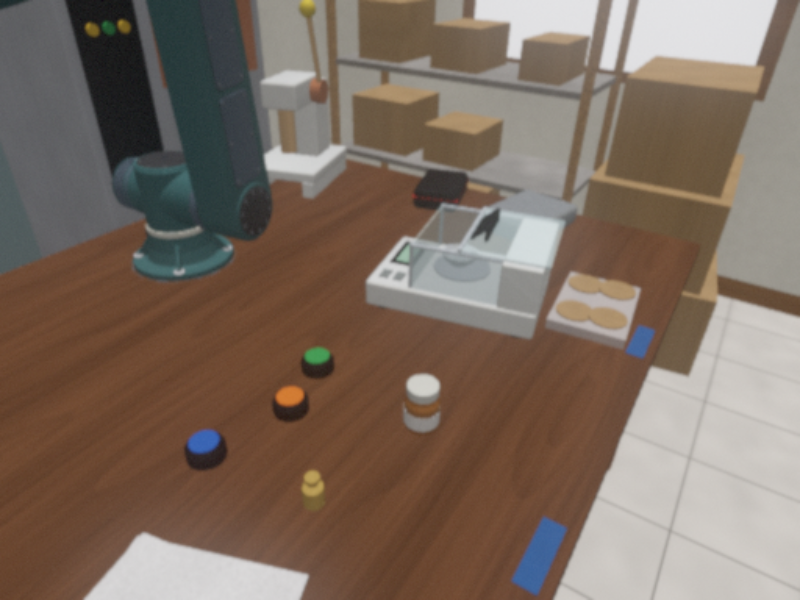

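Top view (800x600 px): the lip is around (210,263), the balance front is at the display (220,371), blue is at (557,366), orange (481,344), green (424,359), jar (435,235) and weight (544,267). Next I'll enlarge the balance and measure.

```bash
python3 - <<'E'
from h import *
f=np.load('top.npz');p,d=f['p'],f['d']
cv2.imwrite('pics/crop.png',cv2.resize(p[105:265,75:205],None,fx=3.7,fy=3.7,interpolation=cv2.INTER_CUBIC))
m=optics.camera_model('top');print(np.array(m['R']).round(3).tolist(),np.array(m['t']).round(3))
hsv=cv2.cvtColor(p,cv2.COLOR_BGR2HSV)
for n,lo,hi in [('blue',105,125),('orange',5,16),('green',50,75)]:
    k=cv2.inRange(hsv,(lo,130,100),(hi,255,255));k[:205]=0;k[250:]=0;k[:,:250]=0;k[:,380:]=0
    u,v=np.array(np.nonzero(k))[::-1].mean(1);print(n,u,v,k.sum()//255,pt('top',d,u,v,.028),pt('top',d,u,v))
for n,u,v,z in [('jar',435,235,.075),('weight',544,267,.048)]: print(n,pt('top',d,u*.64,v*.64,z),pt('top',d,u*.64,v*.64))
E
```

```text
[[0.025, -0.999, 0.02], [-0.984, -0.028, -0.174], [0.174, -0.015, -0.985]] [-0.1    0.589  1.19 ]
blue 356.7552083333333 233.625 192 [ 0.48380352 -0.36174448  0.028     ] [ 0.48379828 -0.36173032  0.02805973]
orange 297.95877659574467 224.38164893617022 752 [ 0.50418425 -0.20502175  0.028     ] [ 0.50667744 -0.20769676  0.00401687]
green 270.27272727272725 226.72727272727272 11 [ 0.49594748 -0.13146028  0.028     ] [ 0.49592701 -0.13144922  0.02821025]
jar [ 0.69292067 -0.14655627  0.075     ] [ 0.69183181 -0.14628028  0.07910593]
weight [ 0.64927031 -0.33610268  0.048     ] [ 0.64853778 -0.33538226  0.05127303]
```

View pics/crop.png

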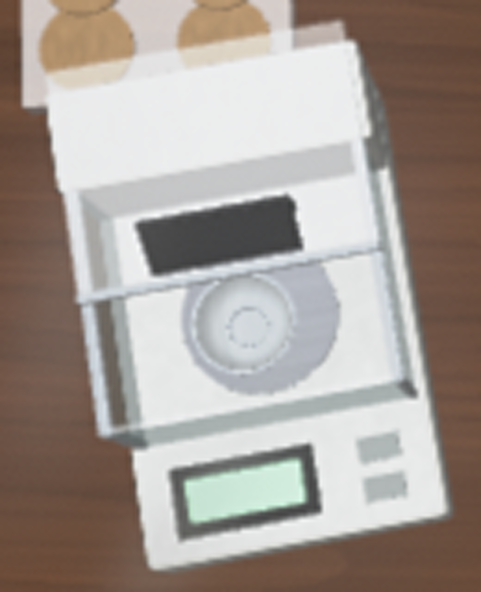

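Crop: the lip's rear top edge runs from about (137,223) to (293,196), and the cover front from (80,300) to (380,245). The front corners of the base are at (150,570) and (450,515), and the chamber's front top edge runs from (98,435) to (413,393).

```bash
python3 - <<'E'
from h import *
f=np.load('top.npz');d=f['d']
g=lambda u,v,z=None:pt('top',d,u/3.7+75,v/3.7+105,z)
def show(n,a,b,z):
    A,B=g(*a,z),g(*b,z);e=A-B;print(n,A.round(4),B.round(4),'mid',((A+B)/2).round(4),'len',np.linalg.norm(e).round(4),'yaw',np.arctan2(-e[0],e[1]).round(3))
    return (A+B)/2
L=show('lip',(137,223),(293,196),.181)
C=show('coverfront',(80,300),(380,246),.156)
H=show('chamberfront',(98,435),(413,395),.148)
show('basefront',(150,570),(450,515),.06)
show('housing front',(62,190),(370,137),.148)
print(np.linalg.norm(C-H), g(215,215), g(215,235),g(215,255),g(200,120))
f=np.load('top.npz');p=f['p'];u0,v0=308,220
h=cv2.cvtColor(p,cv2.COLOR_BGR2HSV)
for n,c,z in [('orange',(481,344),.028),('green',(424,359),.028),('blue',(557,366),.028)]:
    u,v=np.array(c)*.64;print(n,pt('top',d,u,v,z),pt('top',d,u,v))
E
```

```text
lip [0.6166 0.2541 0.181 ] [0.6373 0.1559 0.181 ] mid [0.6269 0.205  0.181 ] len 0.1004 yaw 0.208
coverfront [0.5699 0.2942 0.156 ] [0.6114 0.1022 0.156 ] mid [0.5907 0.1982 0.156 ] len 0.1965 yaw 0.213
chamberfront [0.4833 0.278  0.148 ] [0.5149 0.0767 0.148 ] mid [0.4991 0.1774 0.148 ] len 0.2037 yaw 0.156
basefront [0.4    0.2618 0.06  ] [0.4429 0.0582 0.06  ] mid [0.4215 0.16   0.06  ] len 0.2081 yaw 0.208
housing front [0.6447 0.3147 0.148 ] [0.6871 0.1139 0.148 ] mid [0.6659 0.2143 0.148 ] len 0.2052 yaw 0.208
0.09425573295068979 [0.62321029 0.20475276 0.18142563] [0.61168185 0.2056313  0.17416786] [0.601103   0.20779267 0.16165255] [0.69348287 0.22576803 0.15452838]
orange [ 0.51617793 -0.2313028   0.028     ] [ 0.51585305 -0.23092348  0.03086067]
green [ 0.48797344 -0.13449769  0.028     ] [ 0.48806128 -0.13455081  0.02703444]
blue [ 0.48215069 -0.36098889  0.028     ] [ 0.48194315 -0.36042008  0.03040488]
```

Lip width 100 mm, cover 197 mm and base 208 mm all agree with the given sizes, and yaw is about 0.209. Shut the fingers, align the yaw and travel high to a point 45 mm behind the lip. From (0.13,-0.534) to (0.671,0.214), the tool-frame shift is dx +684, dy -620 mm.

```bash
python3 -m creep '[{"jaw":0,"spin":0.029,"dz":-20},{"jaw":0,"dx":24,"dy":-22},{"jaw":0,"dx":24,"dy":-22},{"jaw":0,"dx":24,"dy":-22},{"jaw":0,"dx":24,"dy":-22},{"jaw":0,"dx":24,"dy":-22},{"jaw":0,"dx":24,"dy":-22},{"jaw":0,"dx":24,"dy":-22},{"jaw":0,"dx":24,"dy":-22},{"jaw":0,"dx":24,"dy":-22},{"jaw":0,"dx":24,"dy":-22},{"jaw":0,"dx":24,"dy":-22},{"jaw":0,"dx":24,"dy":-22},{"jaw":0,"dx":24,"dy":-22},{"jaw":0,"dx":24,"dy":-22},{"jaw":0,"dx":24,"dy":-22},{"jaw":0,"dx":24,"dy":-22},{"jaw":0},{"jaw":0}]'
```

```text
validation failed for argument at $[0]...
```

```bash
python3 -m creep '[{"jaw":0,"dx":0,"dy":0,"dz":-20,"spin":0.029}]'; python3 -m creep --help | head -20
```

```text
time: 0.2
tcp_pos: [0.1293, -0.5329, 0.266]
ee_rot: [-3.133, -0.001, 0.208]
force: [0.5, -0.3, -0.4]
grip_width: 0.0735
grip_force: 0.0invalid input: not JSON, or not a number
```

Every row needs all five keys.

```bash
python3 -m creep '[{"jaw":0,"dx":24,"dy":-22,"dz":0,"spin":0},{"jaw":0,"dx":24,"dy":-22,"dz":0,"spin":0},{"jaw":0,"dx":24,"dy":-22,"dz":0,"spin":0},{"jaw":0,"dx":24,"dy":-22,"dz":0,"spin":0},{"jaw":0,"dx":24,"dy":-22,"dz":0,"spin":0},{"jaw":0,"dx":24,"dy":-22,"dz":0,"spin":0},{"jaw":0,"dx":24,"dy":-22,"dz":0,"spin":0},{"jaw":0,"dx":24,"dy":-22,"dz":0,"spin":0},{"jaw":0,"dx":24,"dy":-22,"dz":0,"spin":0},{"jaw":0,"dx":24,"dy":-22,"dz":0,"spin":0},{"jaw":0,"dx":24,"dy":-22,"dz":0,"spin":0},{"jaw":0,"dx":24,"dy":-22,"dz":0,"spin":0},{"jaw":0,"dx":24,"dy":-22,"dz":0,"spin":0},{"jaw":0,"dx":24,"dy":-22,"dz":0,"spin":0},{"jaw":0,"dx":24,"dy":-22,"dz":0,"spin":0},{"jaw":0,"dx":24,"dy":-22,"dz":0,"spin":0},{"jaw":0,"dx":0,"dy":0,"dz":0,"spin":0},{"jaw":0,"dx":0,"dy":0,"dz":0,"spin":0}]'
```

```text
time: 2.0
tcp_pos: [0.4321, -0.1102, 0.2694]
ee_rot: [-3.141, 0.002, 0.211]
force: [-0.1, -0.1, -1.4]
grip_width: 0.0003
grip_force: 0.0
```

```bash
python3 -m creep '[{"jaw":0,"dx":25,"dy":-22,"dz":0,"spin":0},{"jaw":0,"dx":25,"dy":-22,"dz":0,"spin":0},{"jaw":0,"dx":25,"dy":-22,"dz":0,"spin":0},{"jaw":0,"dx":25,"dy":-22,"dz":0,"spin":0},{"jaw":0,"dx":25,"dy":-22,"dz":0,"spin":0},{"jaw":0,"dx":25,"dy":-22,"dz":0,"spin":0},{"jaw":0,"dx":25,"dy":-22,"dz":0,"spin":0},{"jaw":0,"dx":25,"dy":-22,"dz":0,"spin":0},{"jaw":0,"dx":25,"dy":-22,"dz":0,"spin":0},{"jaw":0,"dx":25,"dy":-22,"dz":0,"spin":0},{"jaw":0,"dx":25,"dy":-22,"dz":0,"spin":0},{"jaw":0,"dx":25,"dy":-22,"dz":0,"spin":0},{"jaw":0,"dx":0,"dy":0,"dz":0,"spin":0},{"jaw":0,"dx":0,"dy":0,"dz":0,"spin":0}]'; python3 - <<'E'
from h import *
p,d=optics.camera('wrist');cv2.imwrite('pics/w1.png',p);np.savez('w1.npz',p=p,d=d)
m=optics.camera_model('wrist');np.savez('w1m.npz',**m)
E
```

```text
time: 3.4
tcp_pos: [0.6712, 0.2085, 0.2686]
ee_rot: [3.141, 0.003, 0.208]
force: [0.0, 0.1, -0.5]
grip_width: -0.0002
grip_force: 0.0
```

View pics/w1.png

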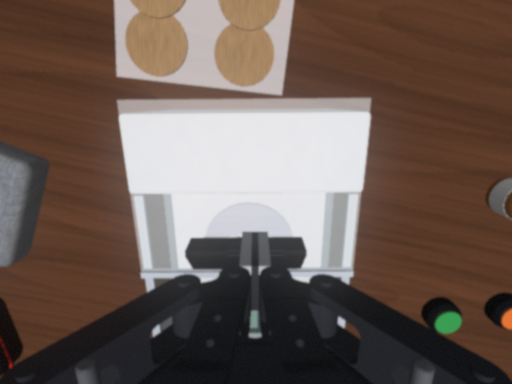

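Wrist view: the lip spans columns 187–305 with its rear edge at row ~237. The fingertips at (255,233) are centred on it, seen from above at a higher z. A quick check of the lip position from this view:

```bash
python3 - <<'E'
from h import *
a,b=pt('wrist',None,188,238,.181),pt('wrist',None,305,238,.181)
m=(a+b)/2;t=bot.observe()['tcp_pos'];y=.209
print(a,b,m,np.linalg.norm(a-b),'tool x gap',(t-m)[:2]@[np.cos(y),np.sin(y)],'tool y',(t-m)[:2]@[np.sin(y),-np.cos(y)])
E
```

```text
[0.63186811 0.25535214 0.181     ] [0.65126519 0.16254488 0.181     ] [0.64156665 0.20894851 0.181     ] 0.09481262025839814 tool x gap 0.02862600076228874 tool y 0.0069288226382367415
```

The row-238 edge is probably the foot of the rear face (z 0.156), which agrees with the top view's x of 0.627. The gap is comfortable, so descend to TCP z 0.184.

```bash
python3 -m creep '[{"jaw":0,"dx":3,"dy":0,"dz":20,"spin":0},{"jaw":0,"dx":3,"dy":0,"dz":20,"spin":0},{"jaw":0,"dx":0,"dy":0,"dz":20,"spin":0},{"jaw":0,"dx":0,"dy":0,"dz":15,"spin":0},{"jaw":0,"dx":0,"dy":0,"dz":10,"spin":0},{"jaw":0,"dx":0,"dy":0,"dz":0,"spin":0},{"jaw":0,"dx":0,"dy":0,"dz":0,"spin":0}]'; python3 - <<'E'
from h import *
a,b=pt('wrist',None,188,238,.156),pt('wrist',None,305,238,.156)
p,d=optics.camera('wrist');cv2.imwrite('pics/w2.png',p)
E
```

```text
time: 4.15
tcp_pos: [0.6771, 0.2107, 0.1859]
ee_rot: [3.141, -0.001, 0.208]
force: [-0.0, 0.1, 0.1]
grip_width: -0.0002
grip_force: 0.0
```

View pics/w2.png

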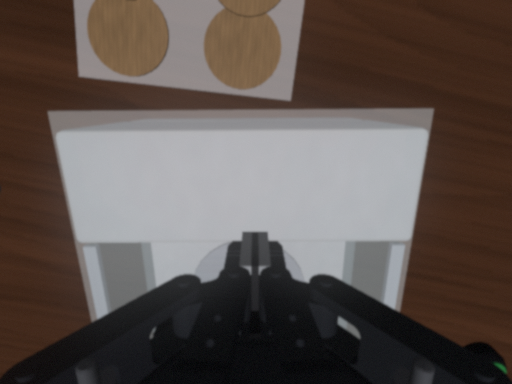

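The fingertips (255,235) stand behind the lip with no contact force. Now push forward at 80 mm/s, stopping short of the stop.

```bash
python3 -m creep '[{"jaw":0,"dx":-10,"dy":0,"dz":1,"spin":0},{"jaw":0,"dx":-10,"dy":0,"dz":0,"spin":0},{"jaw":0,"dx":-7,"dy":0,"dz":0,"spin":0},{"jaw":0,"dx":-5,"dy":0,"dz":0,"spin":0},{"jaw":0,"dx":-5,"dy":0,"dz":0,"spin":0},{"jaw":0,"dx":-5,"dy":0,"dz":0,"spin":0},{"jaw":0,"dx":-5,"dy":0,"dz":0,"spin":0},{"jaw":0,"dx":-8,"dy":0,"dz":0,"spin":0},{"jaw":0,"dx":-8,"dy":0,"dz":0,"spin":0}]'; python3 -m creep '[{"jaw":0,"dx":-8,"dy":0,"dz":0,"spin":0},{"jaw":0,"dx":-8,"dy":0,"dz":0,"spin":0},{"jaw":0,"dx":-8,"dy":0,"dz":0,"spin":0},{"jaw":0,"dx":-8,"dy":0,"dz":0,"spin":0},{"jaw":0,"dx":-8,"dy":0,"dz":0,"spin":0}]'
```

```text
time: 5.1
tcp_pos: [0.615, 0.1979, 0.1842]
ee_rot: [3.141, -0.001, 0.209]
force: [2.2, 0.8, 1.4]
grip_width: -0.0003
grip_force: 1.0
time: 5.6
tcp_pos: [0.5754, 0.1894, 0.1839]
ee_rot: [3.141, 0.0, 0.209]
force: [1.9, -1.6, 0.9]
grip_width: 0.0003
grip_force: 1.0
```

The push force is about 2 N, as expected. Continue slowly until the stop.

```bash
python3 -m creep '[{"jaw":0,"dx":-5,"dy":0,"dz":0,"spin":0},{"jaw":0,"dx":-5,"dy":0,"dz":0,"spin":0},{"jaw":0,"dx":-4,"dy":0,"dz":0,"spin":0},{"jaw":0,"dx":-3,"dy":0,"dz":0,"spin":0}]'; python3 -m creep '[{"jaw":0,"dx":-3,"dy":0,"dz":0,"spin":0},{"jaw":0,"dx":-3,"dy":0,"dz":0,"spin":0}]';python3 -m creep '[{"jaw":0,"dx":-3,"dy":0,"dz":0,"spin":0},{"jaw":0,"dx":0,"dy":0,"dz":0,"spin":0}]'
```

```text
time: 6.0
tcp_pos: [0.5592, 0.1861, 0.1839]
ee_rot: [3.141, 0.0, 0.209]
force: [2.1, -0.0, 1.6]
grip_width: 0.0
grip_force: 0.8
time: 6.2
tcp_pos: [0.5553, 0.1853, 0.184]
ee_rot: [3.141, -0.005, 0.209]
force: [11.1, 1.7, -3.5]
grip_width: -0.0001
grip_force: 6.0
time: 6.4
tcp_pos: [0.5552, 0.1853, 0.1841]
ee_rot: [-3.141, -0.013, 0.209]
force: [15.3, 1.9, -6.7]
grip_width: 0.0005
grip_force: 7.8
```

Firm stop: the TCP is stuck at x=0.555 with 15 N. Hold briefly, back off, rise and travel high towards blue.

```bash
python3 -m creep '[{"jaw":0,"dx":0,"dy":0,"dz":0,"spin":0},{"jaw":0,"dx":0,"dy":0,"dz":0,"spin":0},{"jaw":0,"dx":10,"dy":0,"dz":0,"spin":0},{"jaw":0,"dx":15,"dy":0,"dz":0,"spin":0},{"jaw":0,"dx":0,"dy":0,"dz":-25,"spin":0},{"jaw":0,"dx":0,"dy":0,"dz":-35,"spin":0},{"jaw":0,"dx":0,"dy":0,"dz":-35,"spin":0},{"jaw":0,"dx":0,"dy":0,"dz":0,"spin":0}]';  python3 -m creep '[{"jaw":0,"dx":-12,"dy":30,"dz":0,"spin":0},{"jaw":0,"dx":-12,"dy":30,"dz":0,"spin":0},{"jaw":0,"dx":-12,"dy":30,"dz":0,"spin":0},{"jaw":0,"dx":-12,"dy":30,"dz":0,"spin":0},{"jaw":0,"dx":-12,"dy":30,"dz":0,"spin":0},{"jaw":0,"dx":-12,"dy":30,"dz":0,"spin":0},{"jaw":0,"dx":-12,"dy":30,"dz":0,"spin":0},{"jaw":0,"dx":-12,"dy":30,"dz":0,"spin":0},{"jaw":0,"dx":-12,"dy":30,"dz":0,"spin":0},{"jaw":0,"dx":-12,"dy":30,"dz":0,"spin":0},{"jaw":0,"dx":-12,"dy":30,"dz":0,"spin":0},{"jaw":0,"dx":-12,"dy":30,"dz":0,"spin":0},{"jaw":0,"dx":-12,"dy":30,"dz":0,"spin":0},{"jaw":0,"dx":-12,"dy":30,"dz":0,"spin":0},{"jaw":0,"dx":-12,"dy":30,"dz":0,"spin":0},{"jaw":0,"dx":-12,"dy":30,"dz":0,"spin":0},{"jaw":0,"dx":-12,"dy":30,"dz":0,"spin":0},{"jaw":0,"dx":0,"dy":0,"dz":0,"spin":0},{"jaw":0,"dx":0,"dy":0,"dz":0,"spin":0}]'; python3 - <<'E'
from h import *
p,d=optics.camera('top');cv2.imwrite('pics/top2.png',cv2.resize(p,(800,600)))
p,d=optics.camera('wrist');cv2.imwrite('pics/w3.png',p)
E
```

```text
time: 7.2
tcp_pos: [0.5764, 0.1904, 0.2855]
ee_rot: [-3.141, -0.009, 0.209]
force: [0.4, -0.4, 1.8]
grip_width: 0.0002
grip_force: 0.0
time: 9.1
tcp_pos: [0.4808, -0.3515, 0.2775]
ee_rot: [-3.138, 0.001, 0.208]
force: [0.5, 0.3, -0.0]
grip_width: 0.0002
grip_force: 0.0
```

View pics/top2.png

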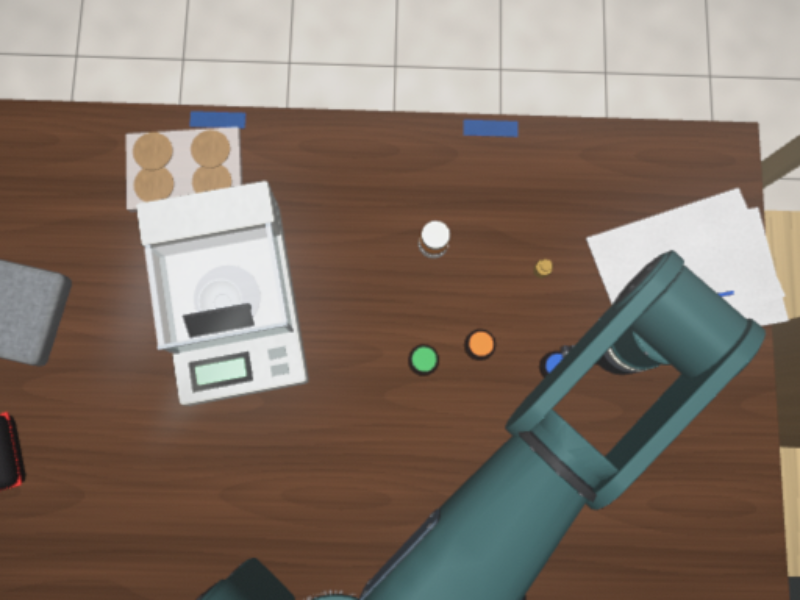

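View pics/w3.png

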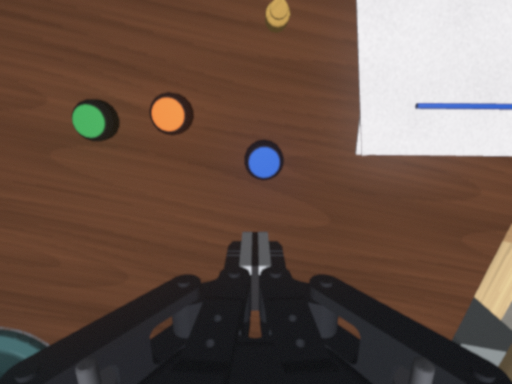

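The top view shows the cover shut, with the lip at the chamber's front at (218,320). The wrist view shows the blue window at (264,162).

```bash
python3 - <<'E'
from h import *
b=pt('wrist',None,264.2,162,.028);t=bot.observe()['tcp_pos'];y=.209
e=(b-t)[:2];print(b,t,'dx',e@[np.cos(y),np.sin(y)],'dy',e@[np.sin(y),-np.cos(y)])
E
```

```text
[ 0.48540005 -0.36160832  0.028     ] [ 0.48135074 -0.35053445  0.27839295] dx 0.001663561051640638 dy 0.011673048399260534
```

The two views agree within 2 mm. Correct by dx +1, dy +11, then descend to TCP z ~0.073 (45 mm above the window, tips about 26 mm).

```bash
python3 -m creep '[{"jaw":0,"dx":1,"dy":11,"dz":0,"spin":0},{"jaw":0,"dx":0,"dy":0,"dz":25,"spin":0},{"jaw":0,"dx":0,"dy":0,"dz":25,"spin":0},{"jaw":0,"dx":0,"dy":0,"dz":25,"spin":0},{"jaw":0,"dx":0,"dy":0,"dz":25,"spin":0},{"jaw":0,"dx":0,"dy":0,"dz":25,"spin":0},{"jaw":0,"dx":0,"dy":0,"dz":25,"spin":0},{"jaw":0,"dx":0,"dy":0,"dz":20,"spin":0},{"jaw":0,"dx":0,"dy":0,"dz":15,"spin":0},{"jaw":0,"dx":0,"dy":0,"dz":10,"spin":0},{"jaw":0,"dx":0,"dy":0,"dz":5,"spin":0},{"jaw":0,"dx":0,"dy":0,"dz":0,"spin":0},{"jaw":0,"dx":0,"dy":0,"dz":0,"spin":0}]'; python3 - <<'E'
from h import *
p,d=optics.camera('scene');cv2.imwrite('pics/s2.png',cv2.resize(p[190:330,70:270],(800,560)))
E
```

```text
time: 10.5
tcp_pos: [0.4851, -0.3627, 0.0801]
ee_rot: [3.14, -0.001, 0.209]
force: [-1.7, -0.2, 0.7]
grip_width: 0.0004
grip_force: 0.0
```

View pics/s2.png

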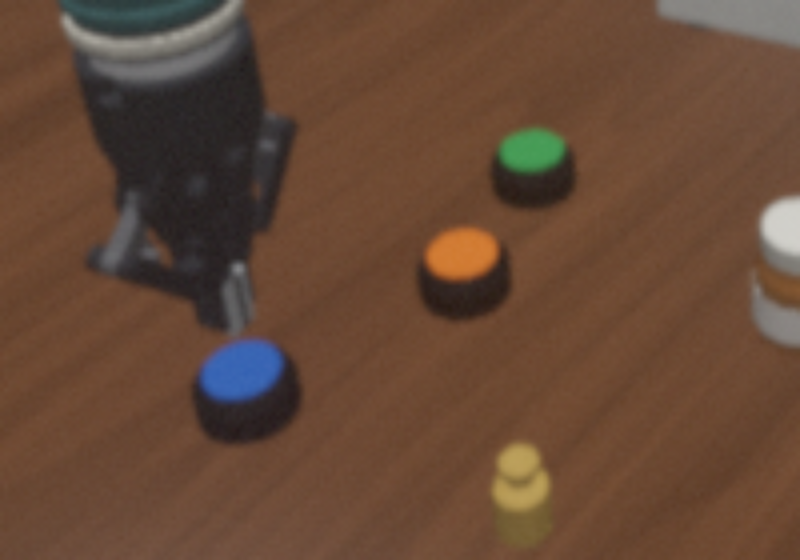

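The fingertips hang clear above the blue window, with no contact. Lower 8 mm, which puts the tips about 25 mm above it, and stay over three seconds.

```bash
python3 -m creep '[{"jaw":0,"dx":0,"dy":-1,"dz":4,"spin":0},{"jaw":0,"dx":0,"dy":0,"dz":4,"spin":0},{"jaw":0,"dx":0,"dy":0,"dz":0,"spin":0},{"jaw":0,"dx":0,"dy":0,"dz":0,"spin":0},{"jaw":0,"dx":0,"dy":0,"dz":0,"spin":0},{"jaw":0,"dx":0,"dy":0,"dz":0,"spin":0},{"jaw":0,"dx":0,"dy":0,"dz":0,"spin":0},{"jaw":0,"dx":0,"dy":0,"dz":0,"spin":0},{"jaw":0,"dx":0,"dy":0,"dz":0,"spin":0},{"jaw":0,"dx":0,"dy":0,"dz":0,"spin":0},{"jaw":0,"dx":0,"dy":0,"dz":0,"spin":0},{"jaw":0,"dx":0,"dy":0,"dz":0,"spin":0},{"jaw":0,"dx":0,"dy":0,"dz":0,"spin":0},{"jaw":0,"dx":0,"dy":0,"dz":0,"spin":0},{"jaw":0,"dx":0,"dy":0,"dz":0,"spin":0},{"jaw":0,"dx":0,"dy":0,"dz":0,"spin":0},{"jaw":0,"dx":0,"dy":0,"dz":0,"spin":0},{"jaw":0,"dx":0,"dy":0,"dz":0,"spin":0},{"jaw":0,"dx":0,"dy":0,"dz":0,"spin":0},{"jaw":0,"dx":0,"dy":0,"dz":0,"spin":0}]'; python3 -m creep '[{"jaw":0,"dx":0,"dy":0,"dz":0,"spin":0},{"jaw":0,"dx":0,"dy":0,"dz":0,"spin":0},{"jaw":0,"dx":0,"dy":0,"dz":0,"spin":0},{"jaw":0,"dx":0,"dy":0,"dz":0,"spin":0},{"jaw":0,"dx":0,"dy":0,"dz":0,"spin":0},{"jaw":0,"dx":0,"dy":0,"dz":0,"spin":0},{"jaw":0,"dx":0,"dy":0,"dz":0,"spin":0},{"jaw":0,"dx":0,"dy":0,"dz":0,"spin":0},{"jaw":0,"dx":0,"dy":0,"dz":0,"spin":0},{"jaw":0,"dx":0,"dy":0,"dz":0,"spin":0},{"jaw":0,"dx":0,"dy":0,"dz":0,"spin":0},{"jaw":0,"dx":0,"dy":0,"dz":0,"spin":0},{"jaw":0,"dx":0,"dy":0,"dz":0,"spin":0},{"jaw":0,"dx":0,"dy":0,"dz":0,"spin":0},{"jaw":0,"dx":0,"dy":0,"dz":0,"spin":0},{"jaw":0,"dx":0,"dy":0,"dz":0,"spin":0},{"jaw":0,"dx":0,"dy":0,"dz":0,"spin":0},{"jaw":0,"dx":0,"dy":0,"dz":0,"spin":0}]'
```

```text
time: 12.55
tcp_pos: [0.4843, -0.3612, 0.071]
ee_rot: [3.142, 0.0, 0.209]
force: [0.4, 0.3, 0.2]
grip_width: -0.0003
grip_force: 0.0
time: 14.35
tcp_pos: [0.4844, -0.3612, 0.071]
ee_rot: [3.142, 0.0, 0.209]
force: [0.4, -1.2, 0.3]
grip_width: -0.0002
grip_force: 0.0
```

Stayed about 3.7 s with no contact. Now rise about 200 mm.

```bash
python3 -m creep '[{"jaw":0,"dx":0,"dy":0,"dz":-15,"spin":0},{"jaw":0,"dx":0,"dy":0,"dz":-25,"spin":0},{"jaw":0,"dx":0,"dy":0,"dz":-25,"spin":0},{"jaw":0,"dx":0,"dy":0,"dz":-25,"spin":0},{"jaw":0,"dx":0,"dy":0,"dz":-25,"spin":0},{"jaw":0,"dx":0,"dy":0,"dz":-25,"spin":0},{"jaw":0,"dx":0,"dy":0,"dz":-25,"spin":0},{"jaw":0,"dx":0,"dy":0,"dz":-25,"spin":0},{"jaw":0,"dx":0,"dy":0,"dz":-10,"spin":0},{"jaw":0,"dx":0,"dy":0,"dz":0,"spin":0},{"jaw":0,"dx":0,"dy":0,"dz":0,"spin":0},{"jaw":0,"dx":0,"dy":0,"dz":0,"spin":0}]' && python3 -c "
from h import *
print(workorder.close_job())"
```

```text
time: 15.55
tcp_pos: [0.4838, -0.3608, 0.269]
ee_rot: [-3.139, 0.002, 0.209]
force: [-0.8, 0.2, -1.5]
grip_width: -0.0001
grip_force: 0.0
the job is handed in; nothing more can be done
None
```

I pushed the cover shut against its stop, held the fingertips about 24 mm above the blue window for over 3 s without contact, raised the hand about 24 cm clear of it, and handed the job in at 15.6 s; `close_job()` returned no verdict.

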